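Hang the fork bracket on the free branch of the jig tree

ROBOT

A 6-joint arm with a two-finger parallel gripper is mounted at the origin on the work surface. World frame = base frame: x ahead of the robot, y to its left, z up, the work surface at z = 0. Lengths are in m, angles in rad, forces in N, time in s.
With the tool pointing down it reaches from about 0.275 to 0.725 m from the base axis. Payload 15.9 kg.
Tool frame: the origin (TCP) lies at the very end of the fingers, on their centre line; the grasp point (between the pads) lies 19 mm behind it (ctrl.grasp_offset is the distance from the TCP to the grasp point, in m); z points along the fingers, y is the line along which they close (so a half turn about z gives the same grasp; the last joint's range is limited). The gripper opens to 85 mm and grips with 20 to 120 N. Pads are 22 mm wide; open, the fingers measure 114 mm over their backs; the gripper's body (76 mm by 85 mm) begins 54 mm behind the grasp point. The pads swing forward as they close: fully open they stand 13 mm farther back than shut.
Start: joints at [1.33, 0.213, -0.034, 1.323, 0, 1.571], TCP at [0.119, 0.486, 0.231] pointing down, gripper open.
Joint ranges: [-2.98, 2.98], [-0.74, 1.72], [-1.14, 1.35], [-2.1, 2.04], [-1.57, 1.44], [-3.14, 3.14]. Speed limits (rad/s): [1.89, 1.89, 2.39, 2.57, 3.14, 3.14].

INTERFACE

Orientations are given as a unit quaternion [w, x, y, z].
In Python, from cell import ctrl gives the robot as it stands.
- The arm moves only by the tool arm_command, never from a script. Its argument "motion" is a list of rows, each a list of 3 entries, a list of its own where there are three numbers: the opening, from 0 (shut) to 1 (fully open), then the shift along the tool's x, y, z in m, then the turn, a rotation vector about the tool's x, y, z in rad. A call has 1 to 20 rows; each row shifts and turns the commanded pose from where the row before left it, along the tool's axes as they then stand; what a row does not reach is not made up. A row lasts 1/12 s, in which the tool goes at most 41.7 mm and 7.16 degrees, less where a joint would pass 70% of its speed; a pose out of reach is approached as far as the arm can. A call with a gripper value outside its range is refused whole. The fingers move at their own pace and stop on an object; the grip force is fixed at half the most. Time passes only in rows, so rows that do not move let the fingers close. It gives the time, the measured TCP pose, the force, the opening and the grip force at its end, in the units of the state.
- ctrl.read_state(): the state, without advancing time (a new reading comes with each control period).
- ctrl.grab_frame(name): name is "scene" or "top" or "wrist"; returns the picture (384x512x3 uint8, red, green, blue); there is no depth.
- ctrl.camera_info(name): a dict with "fx", "fy", "cx", "cy" (pixels), "rvec" (rotation vector, rad) and "tvec" (3), from world to camera coordinates, as OpenCV has them. Camera axes: x right, y down, z forward; pixel columns grow to the right and rows downward; lengths in m; the calibration is good to about 2 mm. A picture is of the moment at which its call begins: read the wrist's pose just before it. camera_info takes no time and is no camera call; for the wrist camera it gives the pose at the moment of the call.
- ctrl.hand_in(): hands the job in; it is judged then, once.
Trained networks look in the newest picture that a camera, given by its name, has taken for a name from the list of things; names that differ only in an ending like _2 or _b are one class to them, and where a whole thing is asked for, a point or a joint stands for the part that bears it (a point fixed in the world has none). Each returns a list of dicts, best first, with "confidence" (0 to 1); they miss things now and then, are a little off and sometimes report something else, mostly with a low value. They report only what shows in the picture. A call takes as long as a camera call. They do not tell look-alikes from the thing itself.
- ctrl.recognise(camera, label): "xy" ([column, row] in pixels, amid what is visible of it).
- ctrl.spot_point(camera, label): "xy" ([column, row] in pixels: a listed point, or the origin of a listed thing).
The state is a dict: "time": time; "joints": joint angles; "qvel": joint speeds; "effort": joint torques, N m; "ee_pos": TCP position; "ee_rot": TCP orientation; "force": force on the tool from outside, world axes, zero at the start; "moment": the same for the moment, N m; "opening": opening from 0.0 (shut) to 1.0 (fully open); "grip_force": force on a finger pad.
Only numpy, scipy, OpenCV 4.12 (cv2) and the standard library are available. Lean on these libraries where they do the work, as an engineer would, in place of code of your own. Each camera call takes 0.05 s, during which the arm holds its last target. There are 200 camera calls.

TASK

Turn the jig tree gently by its free branch until that branch stands over the pointed tongue of the base plate. Then pick up the loose fork bracket by its lug, push the branch's spring follower back with it, and lower it astride the branch behind the upturned lip pressing it until it sits fully down on the bar, held between follower and lip; let go. No push needs more than 25 N: do not force the bracket, do not spin the tree, and leave the brackets already hanging on it and the other things on the bench where they are.

Things in the scene. Friction and masses are not known exactly. Their poses are not given: they have to be found in the camera images.
- stand: fixed dark steel base plate of the jig tree: disc 170 mm across, 14 mm thick, on the bench. Origin on the bench under the tree's turning axis. A pointed tongue, 20 mm wide and 10 mm thick, sticks out of it along its own -x (towards the robot, within 0.3 rad).
- index (a point): point on top of the tongue, 147 mm from the turning axis along the stand's -x, 10 mm above the bench; the free branch's tip must come to stand above it
- tree: turning part of the jig tree: post and 3 level square steel bars (branches), 120 deg apart, 12 x 12 mm, upper face 150 mm above the bench, ends 150 mm from the axis. Origin on the bench on the turning axis; the free branch runs along its -x, the others carry brackets. Turns either way about z with stiff friction, 0.6 N m (4 N at the tip), and stays put. Hub 54 mm across, top 161 mm high
- free_tip (a point): end of the free branch: 147 mm from the axis, at the bar's upper face (150 mm high), inside the upturned lip there. Lip: 6 mm thick along the bar, 12 mm wide, top 8 mm above the bar, inner face 144 mm from the axis. Axes as tree. The 34 mm of bare bar between lip and follower can be pinched across from above (12 mm wide)
- nest (a point): where saddle of the bracket must end: on the bar's upper face, 124 mm from the axis on the free branch; axes as tree (+x towards the hub)
- follower (a joint): travel (m) of the spring follower on the free branch: 0 = out, front face 110 mm from the axis; 0.011 = at its stop. Aluminium block 10 mm thick, 36 mm wide, from 20 mm below to 25 mm above the bar's upper face, 28 mm sleeve behind. Pushes out with 15 N at 0, 17 N at 6 mm, 18 N at 11 mm. The 40 mm long bracket fits behind the lip once it is back 6 mm
- lug (a point): middle of the lug on top of the loose aluminium fork bracket standing on the bench at the robot's right; grip it here from above: lug 26 mm along the bracket's x, 22 mm along y, 40 mm tall, on a bridge whose top is 21 mm below this point. This point is 84 mm above the underside, 19 mm below the top. Axes as the bracket
- bracket: the loose fork bracket itself (origin under its middle): 103 mm tall, 40 mm long (x), 38 mm wide (y), 0.2 to 0.4 kg. Two cheeks 10 mm thick, 45 mm deep, with an 18 mm wide slot between them, open below and at both ends, running along x; above it an 18 mm thick bridge and the lug. Either way round fits
- saddle (a point): roof of the loose bracket's slot, at its middle: 45 mm above the underside, 39 mm below lug; axes as the bracket. Rests on the bar's upper face when fully seated. While the follower presses on it (15 to 18 N) the bracket sticks by friction and does not drop by its own weight: press it down until it bears on the bar
- hung_a_saddle (a point): roof of the slot of an equal bracket already hanging on another branch, loose, 123.5 mm from the axis; must stay hanging
- hung_b_saddle (a point): the same for the bracket on the third branch; must stay hanging
- angle: bystander: aluminium angle piece, 60 x 50 x 70 mm, origin under its middle
- vblock: bystander: steel V-block, 50 x 50 x 40 mm, origin under its middle
- bush: bystander: steel bush, 48 mm across, 30 mm tall, origin under its middle
- oil: bystander: grey plastic bottle, 56 mm across, 130 mm tall, origin under its middle
- driver: bystander: screwdriver lying on the bench, origin under its middle
- spanner: bystander: spanner lying on the bench, origin under its middle
Things that resemble listed ones, but are neither listed nor needed, are in the scene too. What is shaped like the part that bears hung_b_saddle but turquoise is not meant. What is shaped like the part that bears hung_a_saddle but green is not meant.

How it is judged:
On the way, in this order (a step that is already met when the one before it is completed fails the run):
1. the free branch has been turned to stand over the tongue of the base (tip within 20 mm of it, seen from above) before the bracket is brought (horizontal distance between free_tip and index below 0.02 m and distance of lug from where it was at the start of the episode below 0.03 m), for 0.3 s.
2. the bracket pushes the spring follower back by at least 4 mm, while the branch stays over the tongue (value of joint follower above 0.004 m and horizontal distance between saddle and nest below 0.02 m and horizontal distance between free_tip and index below 0.02 m), for 0.2 s.
At the end, for the whole second after the job is handed in: Free branch over the tongue (tip within 20 mm, from above), tree at rest; bracket astride it between lip and follower: slot roof within 2 mm of the bar, within 5 mm of the nest, in line within 0.15 rad, upright within 0.06 rad, follower back at least 3 mm; both other brackets still in place (horizontal distance between free_tip and index below 0.02 m and z of saddle in the frame of nest between -0.003 and 0.002 m and horizontal distance between saddle and nest below 0.005 m and angle between the x axis of saddle and the x axis of nest, either way round below 0.15 rad and angle between saddle's own z axis and vertical below 0.06 rad and value of joint follower above 0.003 m and angular speed of tree below 0.05 rad/s and distance between hung_a_saddle and nest between 0.2 and 0.226 m and distance between hung_b_saddle and nest between 0.2 and 0.226 m); the robot touches nothing.
It fails at once if the bracket is forced: its contact forces with the tree add up to more than 75 N (the spring alone makes 37 N of that, nipping it from both ends) (contact force between bracket and tree above 75 N).
It fails at once if the tree is spun faster than 2 rad/s (angular speed of tree above 2 rad/s).
It fails at once if a hanging bracket is knocked off its branch (height (world z) of any of hung_a_saddle, hung_b_saddle below 0.135 m).
It fails at once if a bystander is moved by more than 30 mm (distance of any of angle, vblock, bush, oil, driver, spanner from where it was at the start of the episode above 0.03 m).
It also fails if it takes over 67 s, if anything falls off the work surface, if the arm or the gripper's body presses on something with over 40 N, if the wrist force passes 120 N, or if a joint passes its speed limit or range.

## Working session

There is one attempt and no reset: what is moved stays moved. The work goes in short steps, Python scripts to look and compute and a tool call to move; the robot and the scene stay as the last step left them, time stands still between calls to the robot, and variables do not carry over. Pictures are saved under pics/ and viewed, at most 10 in all, crops included, and the job is handed in when it is done.

Besides the shell and the picture viewer there is one more tool, called after "Call:" in YAML: its name, and indented under it one key for each argument. arm_command: Moves the arm, as the interface text tells. Its arguments: {"type":"object","properties":{"motion":{"type":"array","items":{"type":"array"}}},"required":["motion"]}

```bash
ls; mkdir -p pics; cat > h.py <<'E'
from cell import ctrl
import numpy as np, cv2
from scipy.spatial.transform import Rotation as R
def cam(n):
    c=ctrl.camera_info(n); K=np.array([[c['fx'],0,c['cx']],[0,c['fy'],c['cy']],[0,0,1.]])
    return K,np.array(c['rvec'],float).ravel(),np.array(c['tvec'],float).ravel()
def ray(n,uv,z,c=None):
    K,r,t=c or cam(n); M=cv2.Rodrigues(r)[0]
    d=M.T@np.linalg.inv(K)@np.array([uv[0],uv[1],1.]); o=-M.T@t
    return o+d*(z-o[2])/d[2]
def proj(n,P,c=None):
    K,r,t=c or cam(n)
    return cv2.projectPoints(np.array(P,float).reshape(-1,1,3),r,t,K,None)[0].reshape(-1,2)
def snap(n,f,crop=None,s=1):
    im=ctrl.grab_frame(n)
    if crop: a,b,c,d=crop; im=im[b:d,a:c]
    im=cv2.resize(im,None,fx=s,fy=s,interpolation=cv2.INTER_CUBIC)
    cv2.imwrite('pics/'+f,im[:,:,::-1])
E
python3 - <<'E'
from h import *
a=ctrl.grab_frame('scene');b=ctrl.grab_frame('top')
cv2.imwrite('pics/a.png',cv2.resize(np.vstack([a,b]),(448*1,600+0*1),interpolation=cv2.INTER_AREA)[:,:,::-1])
cv2.imwrite('pics/top.png',cv2.resize(b,(800,600))[:,:,::-1])
cv2.imwrite('pics/scene.png',cv2.resize(a,(800,600))[:,:,::-1])
Z={'stand':.0,'index':.01,'tree':0,'free_tip':.15,'nest':.15,'lug':.084,'bracket':0,'saddle':.045,'hung_a_saddle':.15}
for n in ('top','scene'):
  for l,z in Z.items():
    for d in ctrl.spot_point(n,l)[:4]: print(n,l,np.round(d['xy'],1),round(d['confidence'],2),ray(n,d['xy'],z).round(4))
s=ctrl.read_state();print(s['time'],s['ee_pos'],s['ee_rot'])
for n in('top','scene'):
  K,r,t=cam(n);print(n,(-cv2.Rodrigues(r)[0].T@t).round(3),K[0,0])
E
```

```text
pics
top stand [220.7 155. ] 0.86 [0.6584 0.1153 0.    ]
top stand [228.5 205.9] 0.21 [0.4967 0.0856 0.    ]
top index [223.7 203.7] 0.77 [0.5032 0.1001 0.01  ]
top index [330.8 206.8] 0.43 [ 0.5018 -0.2373  0.01  ]
top tree [222.1 158.5] 0.94 [0.6473 0.1105 0.    ]
top free_tip [176.7 185.3] 0.64 [0.5498 0.2199 0.15  ]
top nest [181.6 180.7] 0.72 [0.5631 0.2067 0.15  ]
top nest [222.1 156.8] 0.56 [0.6331 0.0955 0.15  ]
top nest [226.  206.4] 0.28 [0.4944 0.0805 0.15  ]
top lug [329.  209.1] 0.53 [ 0.4942 -0.2185  0.084 ]
top bracket [323.7 207.7] 0.6 [ 0.4985 -0.2166  0.    ]
top bracket [154.3 254.2] 0.51 [0.3388 0.315  0.    ]
top bracket [329.  211.8] 0.25 [ 0.4859 -0.2336  0.    ]
top saddle [328.7 205.1] 0.68 [ 0.5065 -0.2244  0.045 ]
top saddle [323.8 208.5] 0.32 [ 0.4958 -0.2095  0.045 ]
top hung_a_saddle [256.2 166.7] 0.76 [ 0.6076 -0.0008  0.15  ]
top hung_a_saddle [286.3 171.8] 0.71 [ 0.5954 -0.0855  0.15  ]
scene stand [272.4 271.8] 0.66 [0.6511 0.1175 0.    ]
scene index [293.7 231.7] 0.81 [0.5132 0.1012 0.01  ]
scene index [210.4 161.6] 0.62 [ 0.4483 -0.2686  0.01  ]
scene index [152.9 158. ] 0.25 [ 0.5506 -0.4369  0.01  ]
scene tree [272.7 266.5] 0.87 [0.6375 0.1095 0.    ]
scene free_tip [335.6 243. ] 0.71 [0.5542 0.229  0.15  ]
scene free_tip [253.7 289.3] 0.16 [0.7677 0.1325 0.15  ]
scene nest [321.1 240.6] 0.93 [0.5693 0.1967 0.15  ]
scene lug [206.8 162.9] 0.78 [ 0.5035 -0.2302  0.084 ]
scene bracket [210.8 178.7] 0.85 [ 0.4985 -0.2272  0.    ]
scene bracket [334.3 244. ] 0.59 [0.4731 0.2175 0.    ]
scene saddle [210.3 171. ] 0.55 [ 0.4998 -0.2234  0.045 ]
scene hung_a_saddle [245.8 209.8] 0.55 [ 0.6054 -0.007   0.15  ]
scene hung_a_saddle [218.  215.6] 0.51 [ 0.6617 -0.0549  0.15  ]
1.0 [0.11922754 0.48555471 0.23129326] [ 8.08864784e-06  1.20093195e-01  9.92762622e-01 -1.32189615e-05]
top [ 0.491 -0.014  1.233] 388.01261613010615
scene [1.003 0.281 0.93 ] 352.6932818670855
```

View pics/top.png

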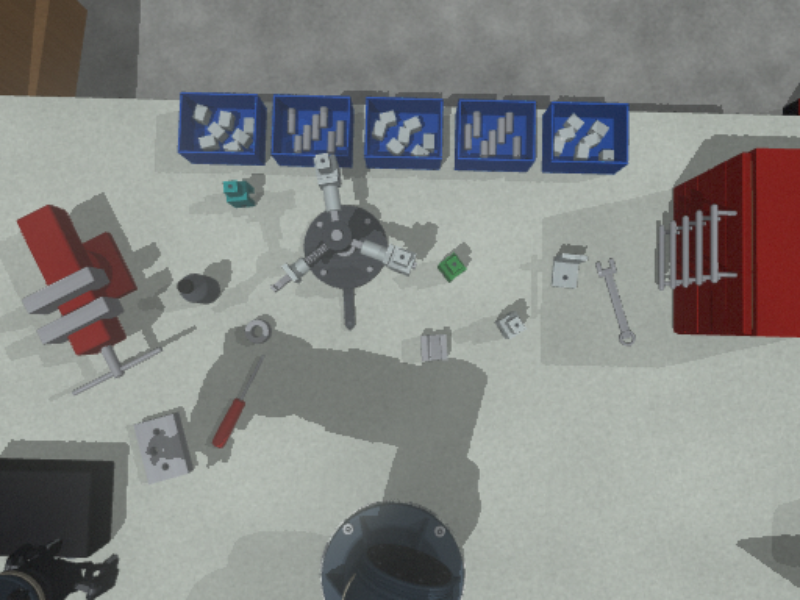

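View pics/scene.png

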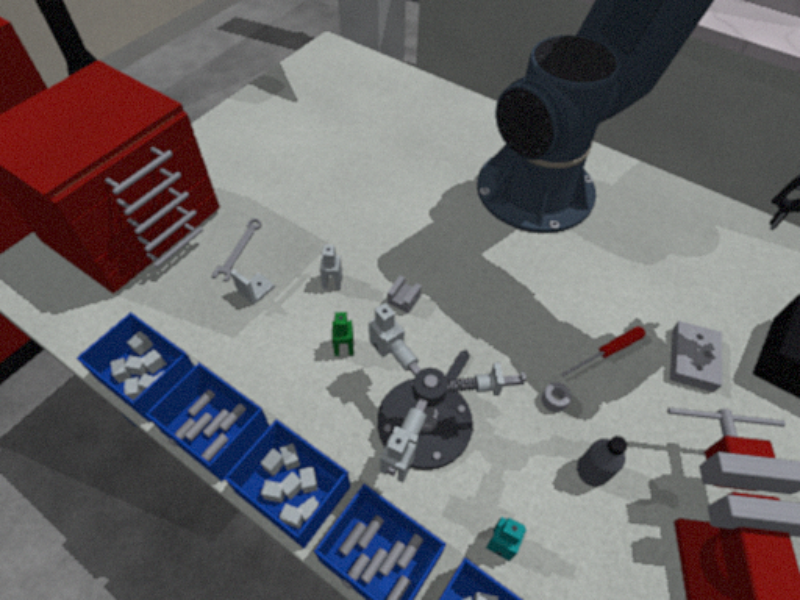

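Top view (800 px scale): the free branch's tip is at (278,286), the tongue at (349,325) and the hub at (338,238). Candidates for the bracket are aluminium (511,324), green (453,266), turquoise (237,192), and the hung ones at (327,165) and (400,257). I choose the bare aluminium one standing at (511,324), which is at (331,268) in the scene view. The aluminium V-block is at (434,346).

```bash
python3 - <<'E'
from h import *
from scipy.optimize import least_squares
ctrl.grab_frame('scene');ctrl.grab_frame('top')
C={n:cam(n) for n in('top','scene')}
obs=[]
for n in C:
  for l in ('stand','index','tree','free_tip','nest','hung_a_saddle'):
    ds=ctrl.spot_point(n,l)
    if l=='hung_a_saddle':
      continue
    if ds: obs.append((n,l,np.array(ds[0]['xy'])))
def P(p):
  x,y,f,s=p; a=np.array([x,y,0])
  u=lambda t,r,z:a+[r*np.cos(t),r*np.sin(t),z]
  return {'stand':a,'tree':a,'index':u(s,.147,.01),'free_tip':u(f,.147,.15),'nest':u(f,.124,.15)}
fun=lambda p:np.concatenate([proj(n,P(p)[l],C[n])[0]-xy for n,l,xy in obs])
r=least_squares(fun,[.645,.112,2.29,3.2],loss='soft_l1',f_scale=1.5,x_scale=[.01,.01,.1,.1])
print(r.x.round(4),[(o[0],o[1],e.round(1)) for o,e in zip(obs,fun(r.x).reshape(-1,2))]); print(P(r.x))
K,rv,t=cam('wrist');M=cv2.Rodrigues(rv)[0];s=ctrl.read_state()
w,x,y,z=s['ee_rot'];T=R.from_quat([x,y,z,w]).as_matrix()
print('cam in tool',T.T@(-M.T@t-s['ee_pos']),(T.T@M.T).round(2),K[0,0],s['time'])
snap('scene','br.png',(170,130,260,220),6)
E
```

```text
[0.6488 0.1139 2.3269 3.2465] [('top', 'stand', array([2.2, 0.5])), ('top', 'index', array([-2.2, -3. ])), ('top', 'tree', array([1.4, 0.6])), ('top', 'free_tip', array([-0.1, -0.5])), ('top', 'nest', array([-0.1, -0.9])), ('scene', 'stand', array([-0.4,  0.2])), ('scene', 'index', array([-0.5, -3.9])), ('scene', 'tree', array([2. , 2.7])), ('scene', 'free_tip', array([ 0.4, -2.3])), ('scene', 'nest', array([0.7, 0. ]))]
{'stand': array([0.64880092, 0.11388361, 0.        ]), 'tree': array([0.64880092, 0.11388361, 0.        ]), 'index': array([0.50260944, 0.09848713, 0.01      ]), 'free_tip': array([0.54794948, 0.22083213, 0.15      ]), 'nest': array([0.56372895, 0.20409869, 0.15      ])}
cam in tool [ 6.64949260e-02 -1.37576802e-04 -1.42826706e-01] [[ 0.   -0.96 -0.27]
 [ 1.    0.    0.  ]
 [-0.   -0.27  0.96]] 267.978946755199 1.7
```

View pics/br.png

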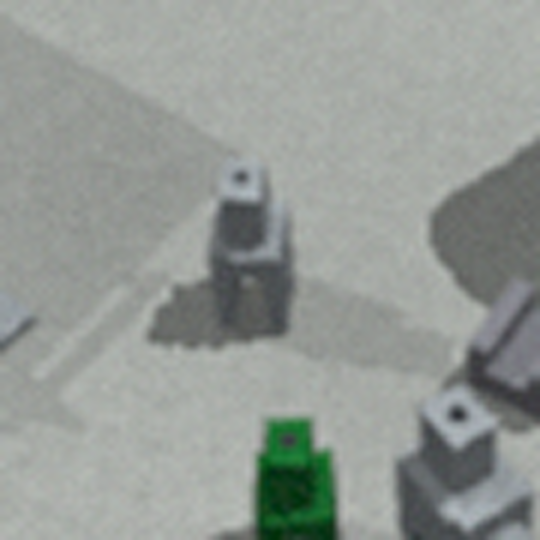

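The crop confirms it: a bare aluminium fork bracket stands at crop (250,260), with a square lug carrying a hole and an open slot. Next I move above the free branch.

Call:
arm_command:
  motion:
    - [1,[-0.025,-0.0084,-0.0015],[0,0,0]]
    - [1,[-0.025,-0.0084,-0.0015],[0,0,0]]
    - [1,[-0.025,-0.0084,-0.0015],[0,0,0]]
    - [1,[-0.025,-0.0084,-0.0015],[0,0,0]]
    - [1,[-0.025,-0.0084,-0.0015],[0,0,0]]
    - [1,[-0.025,-0.0084,-0.0015],[0,0,0]]
    - [1,[-0.025,-0.0084,-0.0015],[0,0,0]]
    - [1,[-0.025,-0.0084,-0.0015],[0,0,0]]
    - [1,[-0.025,-0.0084,-0.0015],[0,0,0]]
    - [1,[-0.025,-0.0084,-0.0015],[0,0,0]]
    - [1,[-0.025,-0.0084,-0.0015],[0,0,0]]
    - [1,[-0.025,-0.0084,-0.0015],[0,0,0]]
    - [1,[-0.025,-0.0084,-0.0015],[0,0,0]]
    - [1,[-0.025,-0.0084,-0.0015],[0,0,0]]
    - [1,[-0.025,-0.0084,-0.0015],[0,0,0]]
    - [1,[-0.025,-0.0084,-0.0015],[0,0,0]]
    - [1,[-0.025,-0.0084,-0.0015],[0,0,0]]
    - [1,[-0.025,-0.0084,-0.0015],[0,0,0]]
    - [1,[-0.025,-0.0084,-0.0015],[0,0,0]]
    - [1,[-0.025,-0.0084,-0.0015],[0,0,0]]

```text
time: 3.42
ee_pos: [0.5657, 0.2023, 0.2613]
ee_rot: [-0.0, 0.12, 0.993, 0.0]
force: [1.3, 0.9, -0.2]
opening: 1.002
grip_force: 0.0
```

Call:
arm_command:
  motion:
    - [1,[0,0,0],[0,0,0.115]]
    - [1,[0,0,0],[0,0,0.115]]
    - [1,[0,0,0],[0,0,0.115]]
    - [1,[0,0,0],[0,0,0.115]]
    - [1,[0,0,0],[0,0,0.115]]
    - [1,[0,0,0],[0,0,0]]
    - [1,[0,0,0],[0,0,0]]

```text
time: 4.0
ee_pos: [0.5647, 0.2032, 0.2612]
ee_rot: [-0.0, 0.395, 0.919, -0.0]
force: [0.3, 0.1, -0.4]
opening: 1.004
grip_force: 0.0
```

```bash
cat >> h.py <<'E'
def tool():
    s=ctrl.read_state(); w,x,y,z=s['ee_rot']
    return s,np.array(s['ee_pos']),R.from_quat([x,y,z,w]).as_matrix()
def status():
    s,p,T=tool()
    print('t',round(s['time'],2),'p',p.round(4),'xdir',np.degrees(np.arctan2(T[1,0],T[0,0])).round(2),'zz',T[2,2].round(4),'F',np.round(s['force'],1),'M',np.round(s['moment'],2),'op',round(s['opening'],3),'g',s['grip_force'])
def togo(target,xdeg=None):
    s,p,T=tool(); print('shift tool',(T.T@(np.array(target)-p)).round(4), end=' ')
    if xdeg is not None:
        c=np.degrees(np.arctan2(T[1,0],T[0,0])); d=(xdeg-c+180)%360-180
        print('turn z (rad)',round(-np.radians(d),4))
    else: print()
E
python3 - <<'E'
from h import *
status()
snap('wrist','w1.png',None,1.5)
c=cam('wrist')
for l,z in (('free_tip',.15),('nest',.15),('index',.01),('stand',.014),('tree',.161)):
  for d in ctrl.spot_point('wrist',l)[:2]: print(l,np.round(d['xy'],1),round(d['confidence'],2),ray('wrist',d['xy'],z,c).round(4))
E
```

```text
t 4.0 p [0.5647 0.2032 0.2612] xdir 133.47 zz -1.0 F [ 0.3  0.1 -0.4] M [-0.    0.04  0.02] op 1.004 g 0.0
free_tip [256.8 162.9] 0.69 [0.5546 0.2215 0.15  ]
nest [256.9 186.5] 0.67 [0.5709 0.2046 0.15  ]
index [175.5 181.6] 0.61 [0.5046 0.0992 0.01  ]
stand [251.5 232.8] 0.75 [0.6451 0.1187 0.014 ]
tree [252.  233.3] 0.59 [0.5984 0.1687 0.161 ]
```

View pics/w1.png

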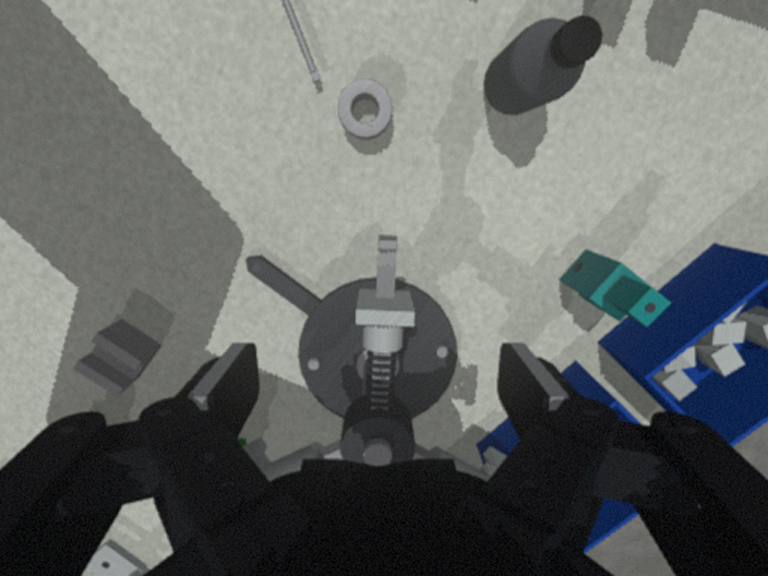

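Wrist view (768 px): the lip is at (388,243), bare bar runs from (387,250) to (386,290), the follower is at (386,305), the hub top at (378,445), and the tongue runs from (318,305) to its tip at (253,262).

```bash
python3 - <<'E'
from h import *
c=cam('wrist')
g=lambda u,v,z:ray('wrist',(u/1.5,v/1.5),z,c).round(4)
for n,u,v,z in [('lipinner top',388.5,249,.158),('lipouter top',388,236,.158),('bar@follower',386,291,.15),('hub screw',377,455,.161),('disc c',378,350,.014),('disc L',299,350,.012),('disc R',457,350,.012),('disc T',378,279,.012),('tongue base',317,305,.01),('tongue tip',252,262,.01)]: print(n,g(u,v,z))
E
```

```text
lipinner top [0.557  0.2218 0.158 ]
lipouter top [0.5512 0.2275 0.158 ]
bar@follower [0.5766 0.1993 0.15  ]
hub screw [0.6538 0.1088 0.161 ]
disc c [0.6461 0.1183 0.014 ]
disc L [0.5857 0.06   0.012 ]
disc R [0.7078 0.1753 0.012 ]
disc T [0.593  0.1745 0.012 ]
tongue base [0.5667 0.1105 0.01  ]
tongue tip [0.4892 0.1    0.01  ]
```

Call:
arm_command:
  motion:
    - [1,[0.0042,0.0062,0.0],[0,0,0.04]]
    - [0.5,[0,0,0.02],[0,0,0]]
    - [0.5,[0,0,0.02],[0,0,0]]
    - [0.5,[0,0,0.02],[0,0,0]]
    - [0.5,[0,0,0.02],[0,0,0]]
    - [0.5,[0,0,0.02],[0,0,0]]
    - [0.5,[0,0,0.015],[0,0,0]]
    - [0.5,[0,0,0.01],[0,0,0]]
    - [0.5,[0,0,0.006],[0,0,0]]
    - [0.4,[0,0,0],[0,0,0]]
    - [0.3,[0,0,0],[0,0,0]]
    - [0.25,[0,0,0],[0,0,0]]
    - [0.2,[0,0,0],[0,0,0]]
    - [0.15,[0,0,0],[0,0,0]]
    - [0.12,[0,0,0],[0,0,0]]
    - [0.1,[0,0,0],[0,0,0]]
    - [0.05,[0,0,0],[0,0,0]]
    - [0,[0,0,0],[0,0,0]]
    - [0,[0,0,0],[0,0,0]]

```text
time: 5.88
ee_pos: [0.5666, 0.2104, 0.1311]
ee_rot: [0.0, 0.415, 0.91, 0.0]
force: [-3.9, -2.1, 7.5]
opening: 0.126
grip_force: 58.7
```

```bash
python3 - <<'E'
from h import *
status()
E
```

```text
t 5.88 p [0.5666 0.2104 0.1311] xdir 130.95 zz -1.0 F [-3.9 -2.1  7.5] M [-0.36  0.6  -0.28] op 0.126 g 58.72612953186035
```

Call:
arm_command:
  motion:
    - [0,[0,-0.002,0],[0,0,-0.0157]]
    - [0,[-0.0001,-0.004,0],[0,0,-0.0314]]
    - [0,[-0.0001,-0.004,0],[0,0,-0.0314]]
    - [0,[-0.0001,-0.004,0],[0,0,-0.0314]]
    - [0,[-0.0001,-0.004,0],[0,0,-0.0314]]
    - [0,[-0.0001,-0.004,0],[0,0,-0.0314]]
    - [0,[-0.0001,-0.004,0],[0,0,-0.0314]]
    - [0,[-0.0001,-0.004,0],[0,0,-0.0314]]
    - [0,[-0.0001,-0.004,0],[0,0,-0.0314]]
    - [0,[-0.0001,-0.004,0],[0,0,-0.0314]]
    - [0,[-0.0001,-0.004,0],[0,0,-0.0314]]
    - [0,[-0.0001,-0.004,0],[0,0,-0.0314]]
    - [0,[-0.0001,-0.004,0],[0,0,-0.0314]]
    - [0,[-0.0001,-0.004,0],[0,0,-0.0314]]
    - [0,[-0.0001,-0.004,0],[0,0,-0.0314]]
    - [0,[-0.0001,-0.004,0],[0,0,-0.0314]]
    - [0,[0,-0.002,0],[0,0,-0.0157]]
    - [0,[0,0,0],[0,0,0]]

```text
time: 7.38
ee_pos: [0.5298, 0.1583, 0.1311]
ee_rot: [-0.001, 0.175, 0.985, 0.001]
force: [-11.7, 2.2, 15.8]
opening: 0.121
grip_force: 60.3
```

```bash
python3 - <<'E'
from h import *
status()
r=.127
for a in (.650,.115),: 
  f=np.radians(185); togo([a[0]+r*np.cos(f),a[1]+r*np.sin(f),.131],185)
E
```

```text
t 7.38 p [0.5298 0.1583 0.1311] xdir 159.84 zz -1.0 F [-11.7   2.2  15.8] M [ 0.32  2.4  -0.28] op 0.121 g 60.27500510215759
shift tool [-0.0128 -0.0532  0.    ] turn z (rad) -0.4391
```

Call:
arm_command:
  motion:
    - [0,[0,-0.002,0],[0,0,-0.0157]]
    - [0,[0,-0.004,0],[0,0,-0.0314]]
    - [0,[0,-0.004,0],[0,0,-0.0314]]
    - [0,[0,-0.004,0],[0,0,-0.0314]]
    - [0,[0,-0.004,0],[0,0,-0.0314]]
    - [0,[0,-0.004,0],[0,0,-0.0314]]
    - [0,[0,-0.004,0],[0,0,-0.0314]]
    - [0,[0,-0.004,0],[0,0,-0.0314]]
    - [0,[0,-0.004,0],[0,0,-0.0314]]
    - [0,[0,-0.004,0],[0,0,-0.0314]]
    - [0,[0,-0.004,0],[0,0,-0.0314]]
    - [0,[0,-0.004,0],[0,0,-0.0314]]
    - [0,[0,-0.004,0],[0,0,-0.0314]]
    - [0,[0,-0.004,0],[0,0,-0.0314]]
    - [0,[0,-0.002,0],[0,0,-0.0157]]
    - [0,[0,0,0],[0,0,0]]

```text
time: 8.72
ee_pos: [0.5217, 0.1027, 0.1311]
ee_rot: [-0.0, -0.044, 0.999, 0.0]
force: [-11.3, -2.7, 16.3]
opening: 0.128
grip_force: 60.4
```

```bash
python3 - <<'E'
from h import *
status()
ctrl.grab_frame('top');ctrl.grab_frame('scene');ctrl.grab_frame('wrist')
for n in('top','scene','wrist'):
  c=cam(n)
  for l,z in (('free_tip',.15),('index',.01),('nest',.15)):
    for d in ctrl.spot_point(n,l)[:1]: print(n,l,np.round(d['xy'],1),round(d['confidence'],2),ray(n,d['xy'],z,c).round(4))
E
```

```text
t 8.72 p [0.5217 0.1027 0.1311] xdir -175.0 zz -1.0 F [-11.3  -2.7  16.3] M [-0.6   2.28 -0.25] op 0.128 g 60.41813313961029
top index [277.4 223.3] 0.22 [ 0.4459 -0.0703  0.01  ]
scene free_tip [300.1 201.8] 0.85 [0.5007 0.0952 0.15  ]
scene index [294.7 231.1] 0.59 [0.5097 0.1026 0.01  ]
scene nest [166.4 184.7] 0.2 [ 0.6668 -0.2305  0.15  ]
wrist free_tip [250.3 213.8] 0.76 [0.5033 0.1001 0.15  ]
wrist index [251.2 163.9] 0.95 [0.5043 0.1003 0.01  ]
wrist nest [247.2 258.2] 0.98 [0.5279 0.1006 0.15  ]
```

Call:
arm_command:
  motion:
    - [0.2,[0,0,0],[0,0,0]]
    - [0.4,[0,0,0],[0,0,0]]
    - [0.7,[0,0,0],[0,0,0]]
    - [0.7,[0,0,0],[0,0,0]]
    - [0.7,[0,0,-0.01],[0,0,0]]
    - [0.7,[0,0,-0.02],[0,0,0]]
    - [0.7,[0,0,-0.03],[0,0,0]]
    - [0.7,[0,0,-0.03],[0,0,0]]
    - [0.7,[0,0,-0.03],[0,0,0]]
    - [1,[0,0,-0.02],[0,0,0]]
    - [1,[0,0,0],[0,0,0]]
    - [1,[0,0,0],[0,0,0]]

```text
time: 10.32
ee_pos: [0.5232, 0.1033, 0.2717]
ee_rot: [0.001, -0.043, 0.999, 0.0]
force: [0.6, 0.8, -0.4]
opening: 1.0
grip_force: 0.0
```

```bash
python3 - <<'E'
from h import *
status()
snap('wrist','w2.png',None,1.5)
c=cam('wrist')
for l,z in (('free_tip',.15),('index',.01),('nest',.15),('tree',0)):
    for d in ctrl.spot_point('wrist',l)[:1]: print(l,np.round(d['xy'],1),round(d['confidence'],2),ray('wrist',d['xy'],z,c).round(4))
E
```

```text
t 10.32 p [0.5232 0.1033 0.2717] xdir -175.06 zz -1.0 F [ 0.6  0.8 -0.4] M [-0.04  0.11 -0.04] op 1.0 g 0.0
free_tip [251.1 163. ] 0.64 [0.5044 0.1006 0.15  ]
index [250.3 140.3] 0.96 [0.496  0.0984 0.01  ]
nest [249.9 184.3] 0.93 [0.5264 0.1013 0.15  ]
```

View pics/w2.png

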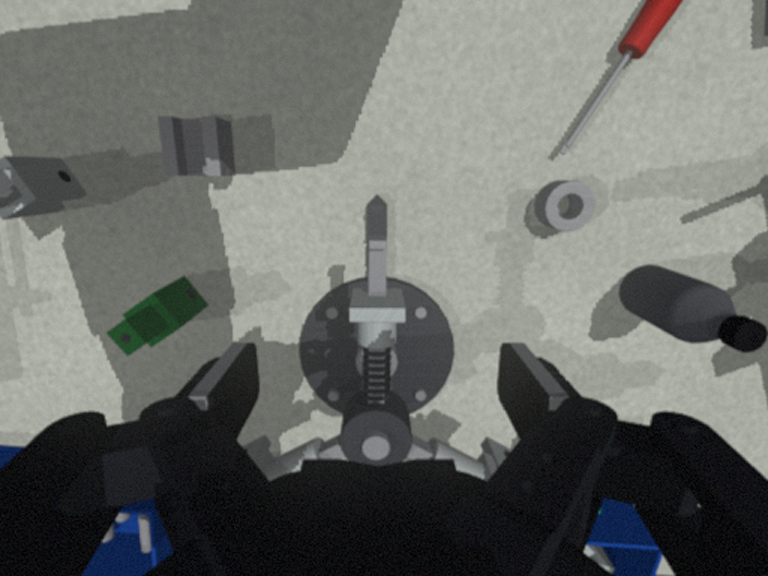

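The branch stands in line over the tongue: lip (377,243), tongue tip (376,200), hub (376,447). Next I go over to the loose bracket.

Call:
arm_command:
  motion:
    - [1,[0.0034,-0.023,0],[0,0,0]]
    - [1,[0.0034,-0.023,0],[0,0,0]]
    - [1,[0.0034,-0.023,0],[0,0,0]]
    - [1,[0.0034,-0.023,0],[0,0,0]]
    - [1,[0.0034,-0.023,0],[0,0,0]]
    - [1,[0.0034,-0.023,0],[0,0,0]]
    - [1,[0.0034,-0.023,0],[0,0,0]]
    - [1,[0.0034,-0.023,0],[0,0,0]]
    - [1,[0.0034,-0.023,0],[0,0,0]]
    - [1,[0.0034,-0.023,0],[0,0,0]]
    - [1,[0.0034,-0.023,0],[0,0,0]]
    - [1,[0.0034,-0.023,0],[0,0,0]]
    - [1,[0.0034,-0.023,0],[0,0,0]]
    - [1,[0.0034,-0.023,0],[0,0,0]]
    - [1,[0,0,0],[0,0,0]]
    - [1,[0,0,0],[0,0,0]]

```text
time: 11.9
ee_pos: [0.5024, -0.2226, 0.2696]
ee_rot: [-0.001, -0.042, 0.999, 0.0]
force: [0.1, 0.2, 0.6]
opening: 1.002
grip_force: 0.0
```

```bash
python3 - <<'E'
from h import *
status()
snap('wrist','w3.png',(130,80,390,275),3)
c=cam('wrist')
for l,z in (('lug',.084),('saddle',.045),('bracket',0)):
    for d in ctrl.spot_point('wrist',l)[:2]: print(l,np.round(d['xy'],1),round(d['confidence'],2),ray('wrist',d['xy'],z,c).round(4))
E
```

```text
t 11.9 p [ 0.5024 -0.2226  0.2696] xdir -175.17 zz -1.0 F [0.1 0.2 0.6] M [ 0.01  0.04 -0.03] op 1.002 g 0.0
lug [256.8 167.2] 0.91 [ 0.5006 -0.2158  0.084 ]
saddle [256.1 165.3] 0.65 [ 0.5057 -0.2156  0.045 ]
bracket [254.6 157.2] 0.67 [ 0.5017 -0.2176  0.    ]
```

View pics/w3.png

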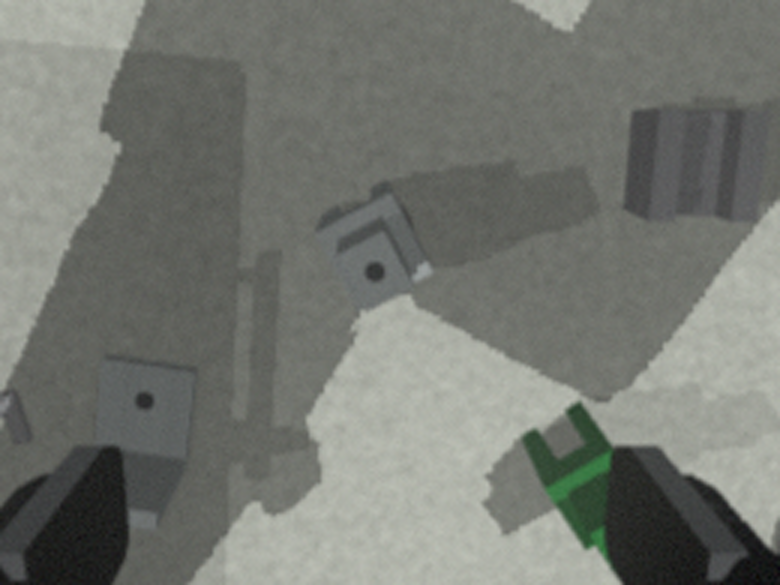

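Crop: the lug top with its hole is at (375,271), its corners at (337,255), (383,232), (412,292) and (362,310). The cheek ends show beyond the upper-left edge at (340,212) and (380,190), so the slot runs from upper left to lower right.

```bash
python3 - <<'E'
from h import *
c=cam('wrist')
g=lambda u,v,z:ray('wrist',(130+u/3,80+v/3),z,c)
A=[g(*p,.103) for p in((337,255),(383,232),(412,292),(362,310))]; B=[g(*p,.063) for p in((319,231),(392,195))]
an=lambda a,b:np.degrees(np.arctan2(*(b-a)[1::-1])).round(1)
print('y edges',an(A[0],A[1]),an(A[3],A[2]),an(B[0],B[1]),'x edges',an(A[1],A[2]),an(A[0],A[3]))
print('len',[np.linalg.norm(A[i]-A[(i+1)%4]).round(4) for i in range(4)],np.linalg.norm(B[0]-B[1]))
print('ctr',np.mean(A,0).round(4),'hole',g(375,271,.103).round(4), 'bridge edge mid',np.mean(B,0).round(4))
print(ctrl.read_state()['joints'])
E
```

```text
y edges 121.8 115.4 121.2 x edges 30.9 28.7
len [np.float64(0.0201), np.float64(0.0266), np.float64(0.0211), np.float64(0.0243)] 0.03550603455053602
ctr [ 0.5021 -0.2181  0.103 ] hole [ 0.5014 -0.2176  0.103 ] bridge edge mid [ 0.4849 -0.2272  0.063 ]
[-4.14085586e-01  3.16775686e-01  2.00343226e-01  1.45468138e+00
  1.08810218e-04 -5.01230469e-01]
```

Call:
arm_command:
  motion:
    - [0.7,[0,0,0],[0,0,-0.11]]
    - [0.7,[0,0,0],[0,0,-0.11]]
    - [0.7,[0,0,0],[0,0,-0.11]]
    - [0.7,[0,0,0],[0,0,-0.11]]
    - [0.7,[-0.002,0.0042,0.015],[0,0,0]]
    - [0.7,[0,0,0.03],[0,0,0]]
    - [0.7,[0,0,0.03],[0,0,0]]
    - [0.7,[0,0,0.03],[0,0,0]]
    - [0.7,[0,0,0.025],[0,0,0]]
    - [0.7,[0,0,0],[0,0,0]]
    - [0.7,[0,0,0],[0,0,0]]

```text
time: 13.02
ee_pos: [0.502, -0.2163, 0.1402]
ee_rot: [-0.001, -0.26, 0.965, 0.001]
force: [0.4, 0.2, 0.5]
opening: 0.699
grip_force: 0.0
```

```bash
python3 - <<'E'
from h import *
status(); c=cam('wrist')
snap('wrist','w4.png',(150,100,410,295),3)
for l,z in (('lug',.084),('saddle',.045)):
    for d in ctrl.spot_point('wrist',l)[:1]: print(l,np.round(d['xy'],1),round(d['confidence'],2),ray('wrist',d['xy'],z,c).round(4))
E
```

```text
t 13.02 p [ 0.502  -0.2163  0.1402] xdir -149.8 zz -1.0 F [0.4 0.2 0.5] M [-0.04 -0.02 -0.04] op 0.699 g 0.0
lug [250.7 198.1] 0.61 [ 0.5002 -0.2189  0.084 ]
saddle [246.4 187.7] 0.62 [ 0.5044 -0.2212  0.045 ]
```

View pics/w4.png

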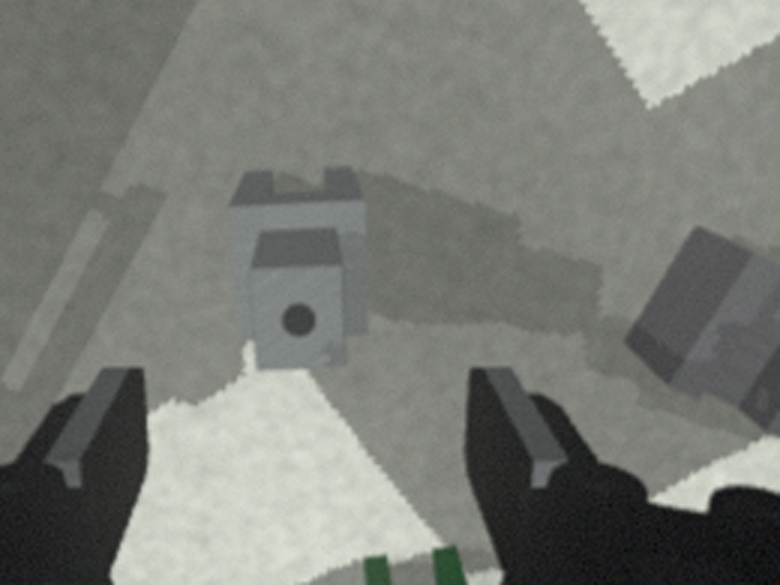

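The lug hole is at (298,319) and the bridge edge runs from (232,207) to (365,200), so it is nearly square to the tool. The cheek ends face the camera, which confirms that the pads will close across y.

```bash
python3 - <<'E'
from h import *
c=cam('wrist')
g=lambda u,v,z:ray('wrist',(150+u/3,100+v/3),z,c)
an=lambda a,b:np.degrees(np.arctan2(*(b-a)[1::-1])).round(1)
print(an(g(232,207,.063),g(365,200,.063)),an(g(251,268,.103),g(341,266,.103)),an(g(259,232,.063),g(338,228,.063)))
h=g(298,319,.103);print(h, np.mean([g(251,268,.103),g(341,266,.103),g(255,369,.103),g(345,366,.103)],0), np.mean([g(232,207,.063),g(365,200,.063)],0)+.02*np.array([np.cos(.56),np.sin(.56),0]))
togo([h[0],h[1],.068],-148.5)
E
```

```text
123.3 121.6 123.2
[ 0.50316693 -0.22041545  0.103     ] [ 0.50297704 -0.22052273  0.103     ] [ 0.5028988  -0.22012986  0.063     ]
shift tool [ 0.002  -0.0023  0.0743] turn z (rad) -0.0232
```

```bash
python3 - <<'E'
from h import *
status(); togo([.503,-.2204,.068],-147.5)
ctrl.grab_frame('top'); status(); togo([.503,-.2204,.068],-147.5)
E
```

```text
t 13.17 p [ 0.5036 -0.2173  0.1423] xdir -149.83 zz -1.0 F [-0.   1.   0.4] M [ 0.02  0.   -0.03] op 0.697 g 0.0
shift tool [ 0.0021 -0.0022  0.0743] turn z (rad) -0.0407
t 13.22 p [ 0.5036 -0.2174  0.1422] xdir -149.83 zz -1.0 F [-0.2 -0.7  0.6] M [-0.02  0.03 -0.01] op 0.701 g 0.0
shift tool [ 0.0021 -0.0021  0.0742] turn z (rad) -0.0407
```

Call:
arm_command:
  motion:
    - [0.6,[0.002,-0.0022,0.0],[0,0,-0.04]]
    - [0.6,[0,0,0.02],[0,0,0]]
    - [0.6,[0,0,0.02],[0,0,0]]
    - [0.6,[0,0,0.018],[0,0,0]]
    - [0.6,[0,0,0.01],[0,0,0]]
    - [0.6,[0,0,0.005],[0,0,0]]
    - [0.5,[0,0,0],[0,0,0]]
    - [0.4,[0,0,0],[0,0,0]]
    - [0.3,[0,0,0],[0,0,0]]
    - [0.2,[0,0,0],[0,0,0]]
    - [0.1,[0,0,0],[0,0,0]]
    - [0,[0,0,0],[0,0,0]]
    - [0,[0,0,0],[0,0,0]]
    - [0,[0,0,0],[0,0,0]]

```text
time: 14.38
ee_pos: [0.5025, -0.2204, 0.0684]
ee_rot: [0.001, -0.279, 0.96, -0.001]
force: [-1.1, 0.2, 7.1]
opening: 0.252
grip_force: 59.8
```

```bash
python3 - <<'E'
from h import *
status()
E
```

```text
t 14.38 p [ 0.5025 -0.2204  0.0684] xdir -147.56 zz -1.0 F [-1.1  0.2  7.1] M [0.06 0.07 0.05] op 0.252 g 59.773571491241455
```

Call:
arm_command:
  motion:
    - [0,[0,0,-0.01],[0,0,0]]
    - [0,[0,0,-0.02],[0,0,0]]
    - [0,[0,0,-0.03],[0,0,0]]
    - [0,[0,0,-0.03],[0,0,0]]
    - [0,[0,0,-0.03],[0,0,0]]
    - [0,[0,0,-0.03],[0,0,0]]
    - [0,[0,0,-0.03],[0,0,0]]
    - [0,[0,0,-0.02],[0,0,0]]
    - [0,[0,0,0],[0,0,0.08]]
    - [0,[0,0,0],[0,0,0.08]]
    - [0,[0,0,0],[0,0,0.08]]
    - [0,[0,0,0],[0,0,0.08]]
    - [0,[0,0,0],[0,0,0.08]]
    - [0,[0,0,0],[0,0,0.078]]
    - [0,[0,0,0],[0,0,0]]

```text
time: 15.63
ee_pos: [0.5017, -0.22, 0.268]
ee_rot: [0.0, -0.042, 0.999, -0.0]
force: [0.1, -0.9, -3.1]
opening: 0.249
grip_force: 59.2
```

Call:
arm_command:
  motion:
    - [0,[-0.0014,0.0115,0],[0,0,0]]
    - [0,[-0.0028,0.0229,0],[0,0,0]]
    - [0,[-0.0028,0.0229,0],[0,0,0]]
    - [0,[-0.0028,0.0229,0],[0,0,0]]
    - [0,[-0.0028,0.0229,0],[0,0,0]]
    - [0,[-0.0028,0.0229,0],[0,0,0]]
    - [0,[-0.0028,0.0229,0],[0,0,0]]
    - [0,[-0.0028,0.0229,0],[0,0,0]]
    - [0,[-0.0028,0.0229,0],[0,0,0]]
    - [0,[-0.0028,0.0229,0],[0,0,0]]
    - [0,[-0.0028,0.0229,0],[0,0,0]]
    - [0,[-0.0028,0.0229,0],[0,0,0]]
    - [0,[-0.0028,0.0229,0],[0,0,0]]
    - [0,[-0.0028,0.0229,0],[0,0,0]]
    - [0,[-0.0014,0.0115,0],[0,0,0]]
    - [0,[0,0,0],[0,0,0]]
    - [0,[0,0,0],[0,0,0]]
    - [0,[0,0,0],[0,0,0]]

```text
time: 17.13
ee_pos: [0.5125, 0.1023, 0.2674]
ee_rot: [-0.0, -0.044, 0.999, -0.0]
force: [-0.1, -0.4, -3.3]
opening: 0.245
grip_force: 59.4
```

```bash
python3 - <<'E'
from h import *
status(); togo([.514,.102,.255],185)
snap('wrist','w5.png',(120,60,390,262),2.9)
c=cam('wrist')
for l,z in (('free_tip',.15),('index',.01),('lug',.272)):
    for d in ctrl.spot_point('wrist',l)[:1]: print(l,np.round(d['xy'],1),round(d['confidence'],2),ray('wrist',d['xy'],z,c).round(4))
for r in(.144,.150): 
  f=np.radians(185); print(r,proj('wrist',[.6505+r*np.cos(f),.1139+r*np.sin(f),.158],c))
E
```

```text
t 17.13 p [0.5125 0.1023 0.2674] xdir -174.91 zz -1.0 F [-0.1 -0.4 -3.3] M [0.04 0.05 0.07] op 0.245 g 59.36010003089905
shift tool [-0.0015 -0.0004  0.0124] turn z (rad) 0.0016
free_tip [254.  173.8] 0.63 [0.5043 0.1032 0.15  ]
index [250.2 152.7] 0.85 [0.5038 0.0986 0.01  ]
lug [413.2  45.2] 0.68 [0.4093 0.1682 0.272 ]
0.144 [[251.90359886 178.22054653]]
0.15 [[251.91284964 172.15561657]]
```

View pics/w5.png

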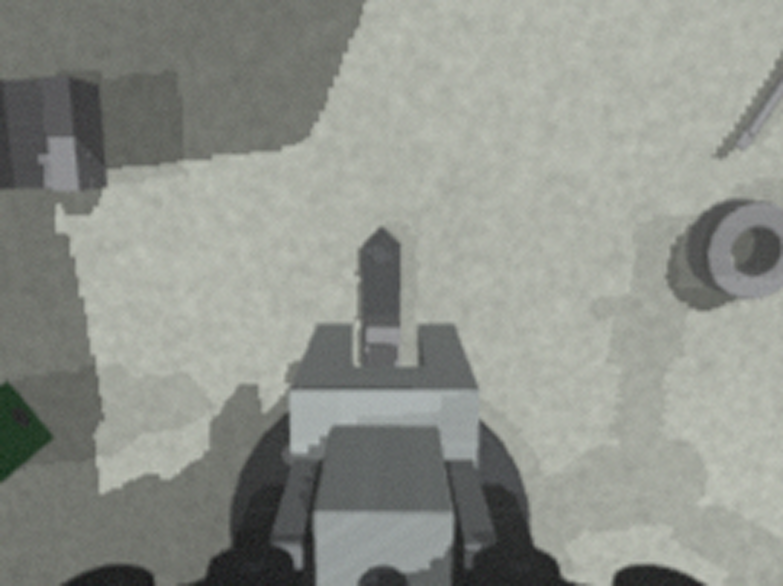

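Crop: the lip shows through the slot at columns 367–398, row 335. The cheek ends span 317–357 and 418–457, so the slot's centre is at about 387, while the lip is at 382. I measure the lateral offset exactly.

```bash
python3 - <<'E'
from h import *
im=ctrl.grab_frame('wrist').astype(float).mean(2); c=cam('wrist'); print(c[0][0,2])
for a,b in ((173,174),(175,178),(181,183),(185,186),(195,199)): print(a,' '.join(f'{v:.0f}' for v in im[a:b+1,224:284].mean(0)))
s,p,T=tool()
K,r,t=c;M=cv2.Rodrigues(r)[0];o=-M.T@t
def lat(u,v,z): return ((T.T@(ray('wrist',(u,v),z,c)-p))*1e3).round(2)
for n,u1,u2,v,z in (('lip',246.6,257.2,176,.158),('cheek out',229.3,277.6,172,.199),('slot',243,264.3,185,.199),('bridge',220,284.8,193.8,.2625),('lug',227.6,275.9,236,.302)): print(n,lat(u1,v,z),lat(u2,v,z))
E
```

```text
251.7672451238582
173 176 176 178 175 138 111 106 106 104 105 104 105 104 102 106 103 104 132 167 164 122 91 128 150 148 148 148 150 147 148 146 150 150 142 138 152 161 163 162 147 112 102 104 102 106 104 105 104 104 104 105 104 106 133 161 168 169 174 174 174
175 176 175 157 127 107 103 105 105 104 104 104 105 104 103 104 102 102 130 162 137 105 89 119 135 139 138 139 138 138 136 138 141 141 145 142 152 154 158 154 140 104 99 102 104 104 103 104 102 104 103 104 104 104 107 135 166 175 174 175 177
181 149 115 104 103 104 102 103 102 102 103 101 103 102 104 101 100 102 132 169 140 104 86 100 101 99 98 100 101 99 99 97 99 99 134 152 157 157 157 156 145 104 85 96 101 104 102 104 102 101 104 103 102 104 102 101 105 132 164 170 167
185 104 103 102 103 103 103 102 103 104 102 103 102 104 102 100 97 99 113 143 146 113 92 96 100 102 98 100 99 98 99 100 101 118 131 142 148 143 144 140 133 102 87 92 100 101 103 102 104 102 100 103 102 102 103 102 102 101 111 154 174
195 171 170 170 171 170 170 171 171 170 170 171 170 171 173 173 172 173 173 172 174 173 174 172 172 174 173 174 173 173 173 174 174 174 173 173 173 173 173 173 174 174 174 174 173 172 170 170 171 161 156 157 158 157 157 157 158 156 158 157 157
lip [  7.79  -5.28 109.37] [  7.79   4.96 109.37]
cheek out [ 20.64 -18.4   68.38] [20.67 20.5  68.37]
slot [ 9.81 -7.45 68.37] [ 9.82  9.93 68.37]
bridge [ 21.62 -18.61   4.88] [21.64 18.71  4.87]
lug [ 14.19 -10.98 -34.63] [ 14.2   10.33 -34.63]
```

Call:
arm_command:
  motion:
    - [0,[0,-0.0008,0.01],[0,0,0]]
    - [0,[0,0,0.012],[0,0,0]]
    - [0,[0,0,0.012],[0,0,0]]
    - [0,[0,0,0.012],[0,0,0]]
    - [0,[0,0,0.012],[0,0,0]]
    - [0,[0,0,0.012],[0,0,0]]
    - [0,[0,0,0.009],[0,0,0]]
    - [0,[0,0,0.004],[0,0,0]]
    - [0,[0,0,0],[0,0,0]]
    - [0,[0,0,0],[0,0,0]]

```text
time: 18.22
ee_pos: [0.5129, 0.1019, 0.1847]
ee_rot: [0.0, -0.044, 0.999, 0.0]
force: [-0.3, -0.6, -2.2]
opening: 0.25
grip_force: 59.4
```

```bash
python3 - <<'E'
from h import *
status()
f=np.radians(185)
for r in(.131,.121): togo([.6505+r*np.cos(f),.1139+r*np.sin(f),.1844],185)
ctrl.grab_frame('wrist');c=cam('wrist')
for l,z in (('free_tip',.15),('index',.01)):
    for d in ctrl.spot_point('wrist',l)[:1]: print(l,np.round(d['xy'],1),round(d['confidence'],2),ray('wrist',d['xy'],z,c).round(4))
E
```

```text
t 18.22 p [0.5129 0.1019 0.1847] xdir -174.95 zz -1.0 F [-0.3 -0.6 -2.2] M [ 0.01 -0.04  0.02] op 0.25 g 59.363349080085754
shift tool [-0.0072 -0.0001  0.0003] turn z (rad) 0.0008
shift tool [-0.0172 -0.0001  0.0003] turn z (rad) 0.0008
index [250.9 162.2] 0.66 [0.5038 0.0999 0.01  ]
```

Call:
arm_command:
  motion:
    - [0,[-0.003,0,0],[0,0,0]]
    - [0,[-0.003,0,0],[0,0,0]]
    - [0,[-0.0015,0,0],[0,0,0]]
    - [0,[-0.0015,0,0],[0,0,0]]
    - [0,[-0.0015,0,0],[0,0,0]]
    - [0,[-0.0015,0,0],[0,0,0]]
    - [0,[0,0,0],[0,0,0]]
    - [0,[0,0,0],[0,0,0]]

```text
time: 19.03
ee_pos: [0.5227, 0.1029, 0.1837]
ee_rot: [-0.002, -0.044, 0.999, -0.0]
force: [-14.7, -0.8, 3.4]
opening: 0.247
grip_force: 60.1
```

```bash
python3 - <<'E'
from h import *
status()
E
```

```text
t 19.03 p [0.5227 0.1029 0.1837] xdir -174.95 zz -1.0 F [-14.7  -0.8   3.4] M [-0.34  3.04 -0.22] op 0.247 g 60.131821632385254
```

Call:
arm_command:
  motion:
    - [0,[-0.0015,0,-0.0005],[0,0,0]]
    - [0,[-0.0015,0,-0.0005],[0,0,0]]
    - [0,[-0.0015,0,0],[0,0,0]]
    - [0,[-0.0015,0,0],[0,0,0]]
    - [0,[-0.001,0,0],[0,0,0]]
    - [0,[0,0,0],[0,0,0]]
    - [0,[0,0,0],[0,0,0]]
    - [0,[0,0,0],[0,0,0]]

```text
time: 19.7
ee_pos: [0.5288, 0.1034, 0.184]
ee_rot: [-0.003, -0.044, 0.999, -0.0]
force: [-16.5, -1.5, -3.1]
opening: 0.252
grip_force: 59.6
```

```bash
python3 - <<'E'
from h import *
status()
im=ctrl.grab_frame('wrist'); im2=ctrl.grab_frame('scene')
a=cv2.resize(im[100:292,130:386],None,fx=1.55,fy=1.55); b=cv2.resize(im2[150:270,230:350],None,fx=2.48,fy=2.48,interpolation=cv2.INTER_CUBIC)
b=cv2.resize(b,(a.shape[0],a.shape[0])); cv2.imwrite('pics/w6.png',np.hstack([a,b])[:,:,::-1]); print(a.shape)
E
```

```text
t 19.7 p [0.5288 0.1034 0.184 ] xdir -174.94 zz -1.0 F [-16.5  -1.5  -3.1] M [-0.18  3.69 -0.17] op 0.252 g 59.64336097240448
(298, 397, 3)
```

View pics/w6.png

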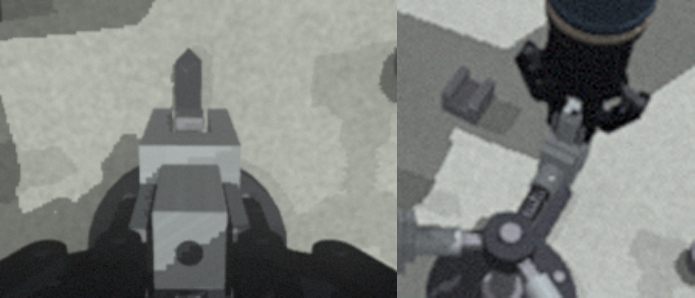

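Left view: the lip is at (190,122) just beyond the slot's outer end, in line. The bracket presses on the follower at 16.5 N. I go 2 mm further in, then down.

Call:
arm_command:
  motion:
    - [0,[-0.001,0,0],[0,0,0]]
    - [0,[-0.001,0,0],[0,0,0]]
    - [0,[0,0,0],[0,0,0]]
    - [0,[0,0,0.0015],[0,0,0]]
    - [0,[0,0,0.0015],[0,0,0]]
    - [0,[0,0,0.0015],[0,0,0]]
    - [0,[0,0,0],[0,0,0]]
    - [0,[0,0,0],[0,0,0]]

```text
time: 20.47
ee_pos: [0.531, 0.1036, 0.1799]
ee_rot: [-0.003, -0.044, 0.999, -0.0]
force: [-16.9, -2.3, 1.8]
opening: 0.246
grip_force: 60.4
```

```bash
python3 - <<'E'
from h import *
status()
E
```

```text
t 20.47 p [0.531  0.1036 0.1799] xdir -174.95 zz -1.0 F [-16.9  -2.3   1.8] M [-0.43  3.69 -0.15] op 0.246 g 60.35529971122742
```

Call:
arm_command:
  motion:
    - [0,[0,0,0.001],[0,0,0]]
    - [0,[0,0,0.001],[0,0,0]]
    - [0,[0,0,0.001],[0,0,0]]
    - [0,[0,0,0.001],[0,0,0]]
    - [0,[0,0,0],[0,0,0]]

```text
time: 20.88
ee_pos: [0.5311, 0.1035, 0.1759]
ee_rot: [-0.003, -0.044, 0.999, -0.0]
force: [-17.6, -2.1, 2.6]
opening: 0.251
grip_force: 60.6
```

```bash
python3 - <<'E'
from h import *
status()
E
```

```text
t 20.88 p [0.5311 0.1035 0.1759] xdir -174.95 zz -1.0 F [-17.6  -2.1   2.6] M [-0.48  3.7  -0.16] op 0.251 g 60.571006536483765
```

Call:
arm_command:
  motion:
    - [0,[0,0,0.001],[0,0,0]]
    - [0,[0,0,0.001],[0,0,0]]
    - [0,[0,0,0],[0,0,0]]

```text
time: 21.13
ee_pos: [0.5311, 0.1036, 0.174]
ee_rot: [-0.003, -0.044, 0.999, -0.0]
force: [-17.3, -2.0, 2.8]
opening: 0.248
grip_force: 60.6
```

Call:
arm_command:
  motion:
    - [0,[0,0,0.0005],[0,0,0]]
    - [0,[0,0,0],[0,0,0]]

```text
time: 21.3
ee_pos: [0.5311, 0.1036, 0.1737]
ee_rot: [-0.003, -0.044, 0.999, -0.0]
force: [-18.7, -2.4, 5.0]
opening: 0.249
grip_force: 60.7
```

Call:
arm_command:
  motion:
    - [0,[0,0,0.0005],[0,0,0]]
    - [0,[0,0,0],[0,0,0]]

```text
time: 21.47
ee_pos: [0.5312, 0.1036, 0.1735]
ee_rot: [-0.002, -0.044, 0.999, -0.0]
force: [-20.0, -1.2, 9.6]
opening: 0.249
grip_force: 61.4
```

Call:
arm_command:
  motion:
    - [0,[0,0,0.0004],[0,0,0]]
    - [0,[0,0,0],[0,0,0]]

```text
time: 21.63
ee_pos: [0.5313, 0.1037, 0.1735]
ee_rot: [-0.002, -0.044, 0.999, -0.0]
force: [-22.1, -2.6, 15.2]
opening: 0.253
grip_force: 62.3
```

Call:
arm_command:
  motion:
    - [0,[0.001,0,0],[0,0,0]]
    - [0,[0.001,0,0],[0,0,0]]
    - [0,[0,0,0],[0,0,0]]

```text
time: 21.88
ee_pos: [0.5302, 0.1036, 0.1735]
ee_rot: [-0.001, -0.044, 0.999, -0.0]
force: [-14.4, -1.2, 9.5]
opening: 0.249
grip_force: 61.2
```

Call:
arm_command:
  motion:
    - [0,[0.001,0,0],[0,0,0]]
    - [0,[0,0,0],[0,0,0]]

```text
time: 22.05
ee_pos: [0.5293, 0.1035, 0.1735]
ee_rot: [-0.001, -0.044, 0.999, -0.0]
force: [-12.5, -0.9, 8.1]
opening: 0.246
grip_force: 61.1
```

Call:
arm_command:
  motion:
    - [0,[0.001,0,0.0003],[0,0,0]]
    - [0,[0,0,0],[0,0,0]]

```text
time: 22.22
ee_pos: [0.5288, 0.1035, 0.1734]
ee_rot: [-0.001, -0.044, 0.999, 0.0]
force: [-9.3, -0.9, 8.3]
opening: 0.25
grip_force: 61.2
```

Call:
arm_command:
  motion:
    - [0,[0.0007,0,0],[0,0,0]]
    - [0,[0,0,0],[0,0,0]]

```text
time: 22.38
ee_pos: [0.5288, 0.1035, 0.1734]
ee_rot: [-0.0, -0.044, 0.999, 0.0]
force: [-5.8, -0.5, 6.6]
opening: 0.247
grip_force: 60.7
```

Call:
arm_command:
  motion:
    - [0.35,[0,0,0],[0,0,0]]
    - [0.45,[0,0,0],[0,0,0]]
    - [0.6,[0,0,0],[0,0,0]]
    - [0.6,[0,0,-0.01],[0,0,0]]
    - [0.6,[0,0,-0.02],[0,0,0]]
    - [0.6,[0,0,-0.02],[0,0,0]]
    - [0.3,[0,0,-0.015],[0,0,0]]
    - [0,[0,0,0],[0,0,0]]
    - [0,[0,0,0],[0,0,0]]
    - [0,[0,0,0],[0,0,0]]
    - [0,[0,0,0],[0,0,0]]
    - [0,[0,0,0],[0,0,0]]

```text
time: 23.38
ee_pos: [0.5286, 0.1034, 0.2374]
ee_rot: [-0.001, -0.044, 0.999, -0.0]
force: [0.9, 0.3, -0.3]
opening: -0.005
grip_force: 0.0
```

```bash
python3 - <<'E'
from h import *
status(); ctrl.grab_frame('wrist');ctrl.grab_frame('scene')
for n in('wrist','scene'):
  c=cam(n)
  for l,z in (('free_tip',.15),('index',.01),('saddle',.15),('lug',.189)):
    for d in ctrl.spot_point(n,l)[:1]: print(n,l,np.round(d['xy'],1),round(d['confidence'],2),ray(n,d['xy'],z,c).round(4))
E
```

```text
t 23.38 p [0.5286 0.1034 0.2374] xdir -174.95 zz -1.0 F [ 0.9  0.3 -0.3] M [ 0.01  0.05 -0.06] op -0.005 g 0.0
wrist free_tip [252.5 165.9] 0.67 [0.5068 0.1018 0.15  ]
wrist index [250.4 145.3] 0.63 [0.5053 0.0991 0.01  ]
wrist saddle [250.9 188.9] 0.65 [0.5277 0.1022 0.15  ]
wrist lug [251.9 207.1] 0.58 [0.5309 0.1034 0.189 ]
scene free_tip [301.3 202.2] 0.57 [0.4999 0.0984 0.15  ]
scene index [294.7 233.3] 0.6 [0.516  0.1065 0.01  ]
scene saddle [298.5 209.6] 0.71 [0.5242 0.1044 0.15  ]
scene lug [300.3 198.9] 0.77 [0.5179 0.1003 0.189 ]
```

Call:
arm_command:
  motion:
    - [0,[0,0,0.01],[0,0,0]]
    - [0,[0,0,0.01],[0,0,0]]
    - [0,[0,0,0.006],[0,0,0]]
    - [0,[0,0,0.001],[0,0,0]]
    - [0,[0,0,0.001],[0,0,0]]
    - [0,[0,0,0],[0,0,0]]

```text
time: 24.38
ee_pos: [0.5289, 0.1035, 0.21]
ee_rot: [-0.0, -0.044, 0.999, -0.0]
force: [-0.0, -0.9, -0.3]
opening: 0.003
grip_force: 0.0
```

Call:
arm_command:
  motion:
    - [0,[0,0,0.0007],[0,0,0]]
    - [0,[0,0,0.0005],[0,0,0]]
    - [0,[0,0,0],[0,0,0]]

```text
time: 24.63
ee_pos: [0.5291, 0.1035, 0.2091]
ee_rot: [0.0, -0.044, 0.999, 0.0]
force: [0.6, -0.4, -0.3]
opening: -0.001
grip_force: 0.0
```

Call:
arm_command:
  motion:
    - [0,[0,0,0.0007],[0,0,0]]
    - [0,[0,0,0.0005],[0,0,0]]
    - [0,[0,0,0],[0,0,0]]

```text
time: 24.88
ee_pos: [0.529, 0.1036, 0.2081]
ee_rot: [0.0, -0.044, 0.999, 0.0]
force: [-1.8, 0.6, 4.5]
opening: 0.001
grip_force: 2.5
```

Call:
arm_command:
  motion:
    - [0,[0,0,0.0006],[0,0,0]]
    - [0,[0,0,0],[0,0,0]]

```text
time: 25.05
ee_pos: [0.5291, 0.1036, 0.208]
ee_rot: [0.001, -0.044, 0.999, 0.0]
force: [-4.3, -0.5, 12.5]
opening: -0.001
grip_force: 6.2
```

Call:
arm_command:
  motion:
    - [0,[0,0,0.0004],[0,0,0]]
    - [0,[0,0,0],[0,0,0]]

```text
time: 25.22
ee_pos: [0.5291, 0.1036, 0.208]
ee_rot: [0.001, -0.044, 0.999, 0.0]
force: [-6.3, -0.6, 17.0]
opening: -0.004
grip_force: 8.7
```

Call:
arm_command:
  motion:
    - [0,[0,0,-0.003],[0,0,0]]
    - [0,[0,0,-0.015],[0,0,0]]
    - [0,[0,0,-0.025],[0,0,0]]
    - [0,[0,0,-0.025],[0,0,0]]
    - [0,[0,0,-0.025],[0,0,0]]
    - [0,[0,0,0],[0,0,0]]
    - [0,[0,0,0],[0,0,0]]
    - [0,[0,0,0],[0,0,0]]

```text
time: 25.88
ee_pos: [0.5289, 0.1035, 0.2991]
ee_rot: [-0.0, -0.044, 0.999, -0.0]
force: [-0.1, -0.1, 0.0]
opening: 0.0
grip_force: 0.0
```

```bash
python3 - <<'E'
from h import *
status(); im=ctrl.grab_frame('wrist');im2=ctrl.grab_frame('scene'); cv2.imwrite('pics/w7.png',cv2.resize(np.hstack([im[90:330,100:412],im2[130:370,180:360]]),(738,360))[:,:,::-1])
c=cam('wrist')
for l,z in (('free_tip',.15),('index',.01),('nest',.15),('saddle',.15)):
  for d in ctrl.spot_point('wrist',l)[:1]: print(l,np.round(d['xy'],1),round(d['confidence'],2),ray('wrist',d['xy'],z,c).round(4))
E
```

```text
t 25.88 p [0.5289 0.1035 0.2991] xdir -174.95 zz -1.0 F [-0.1 -0.1  0. ] M [-0.04 -0.05  0.01] op 0.0 g 0.0
free_tip [251.2 155.9] 0.83 [0.5073 0.1006 0.15  ]
index [250.7 138.6] 0.63 [0.5013 0.0989 0.01  ]
nest [250.9 142.5] 0.33 [0.4929 0.099  0.15  ]
saddle [253.9 173.9] 0.87 [0.5271 0.1053 0.15  ]
```

View pics/w7.png

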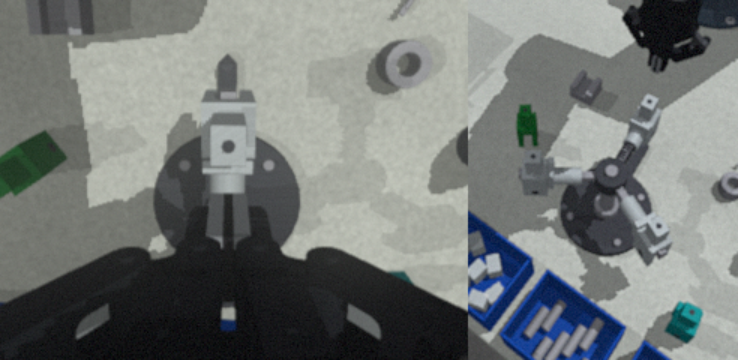

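The bracket sits upright and in line on the branch, between the lip (230,97) and the follower (228,170). The branch is over the tongue tip (227,60), both hung brackets are in place, and the gripper is clear.

```bash
python3 -c "
from cell import ctrl
print(ctrl.hand_in())"
```

```text
the job is handed in; nothing more can be done
None
```

I handed the job in at about 26 s with the free branch over the tongue and the bracket pressed fully down between follower and lip; both hung brackets are still hanging and the gripper is clear. The judging result was not shown.

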